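# Make up the outing kit and the grooming kit

## Robot

A 6-joint arm with a two-finger parallel gripper is mounted at the origin on the work surface. World frame = base frame: x ahead of the robot, y to its left, z up, the work surface at z = 0. Lengths are in m, angles in rad, forces in N, time in s.
With the tool pointing down it reaches from about 0.375 to 0.825 m from the base axis. Payload 5.5 kg.
Tool frame: the origin (TCP) lies midway between the tips of the shut fingers; the grasp point (between the pads) lies 19 mm behind it (bot.hold_point_z is the distance from the TCP to the grasp point, in m); y points along the fingers, x is the direction in which the jaws open and shut, and the axes are right-handed (so a half turn about y gives the same grasp; the last joint's range is limited). The gripper opens to 85 mm and grips with 20 to 120 N. Pads are 22 mm wide; open, the fingers measure 114 mm over their backs; the gripper's body (76 mm by 85 mm) begins 54 mm behind the grasp point. The pads swing forward as they close: fully open they stand 13 mm farther back than shut.
Start: joints at [-1.202, 0.314, -0.047, 1.21, 0, 1.571], TCP at [0.216, -0.56, 0.231] pointing down, gripper open.
Joint ranges: [-2.67, 2.67], [-0.69, 1.73], [-1.03, 1.25], [-2.08, 2.16], [-1.42, 1.45], [-3.14, 3.14]. Speed limits (rad/s): [2.39, 2.39, 3.01, 3.14, 3.14, 3.14].

## Interface

Orientations are given as a unit quaternion [x, y, z, w].
In Python, from workcell import bot, camera, ticket gives the robot as it stands.
- The arm moves only by the tool move_arm, never from a script. Its arguments are lists of equal length, an entry for each row: "slide": the shift along the world's x, y, z in m, a list of three; "spin": the turn about the world's z in degrees; "jaw": the finger opening in m, from 0 to 0.0854. A call has 1 to 12 rows; each row is the pose to reach, as a shift and turn from the pose commanded when the call began; what a row does not reach only later rows make up. A row lasts 1/12 s, in which the tool goes at most 41.7 mm and 7.16 degrees, less where a joint would pass 70% of its speed; a pose out of reach is approached as far as the arm can. A call with a gripper value outside its range is refused whole. The fingers move at their own pace and stop on an object; the grip force is fixed at half the most. Time passes only in rows, so rows that repeat a pose let the fingers close. It gives the time, the measured TCP pose, the force and the opening at its end, in the units of the state.
- bot.read_state(): the state, without advancing time (a new reading comes with each control period).
- camera(name): name is "scene" or "top" or "wrist"; returns a dict with "img" (420x560x3 uint8, red, green, blue), "fx", "fy", "cx", "cy" (pixels), "pose" (4x4, takes a point from camera to world coordinates). Camera axes: x right, y up, looking along -z (the intrinsics and any distortion apply to the point x, -y, -z); pixel columns grow to the right and rows downward; lengths in m; the calibration is good to about 2 mm. A picture is of the moment at which its call begins. There is no depth.
- ticket.finish_job(): hands the job in, once; it reports no verdict.
The state is a dict: "time": time; "joint_positions": joint angles; "qvel": joint speeds; "joint_torque": joint torques, N m; "position": TCP position; "ee_rot": TCP orientation; "force": force on the tool from outside, world axes, zero at the start; "ft_torque": the same for the moment, N m; "grip_width": finger opening in m.
Only numpy, scipy, OpenCV 4.12 (cv2) and the standard library are available. Lean on these libraries where they do the work, as an engineer would, in place of code of your own. Each camera call takes 0.05 s, during which the arm holds its last target.

## Task

Make up two kits on the nursery dresser: put the large steel snack pot and the purple teether into the deep white caddy for going out, and the nail clipper case and the wooden hairbrush into the shallow wooden tray for grooming. Each thing gets a compartment to itself, set down gently (not dropped) so that it rests flat on the compartment's floor, the same way up as it was. Leave the small steel pot, the monitor camera and the stacking toy where they are.

Things in the scene. Friction and masses are not known exactly. Their poses are not given: they have to be found in the camera images.
- caddy: Outing caddy: deep open holder, white plastic, 45 mm high, a ledge 12 mm out at each short end (38 to 44 mm up); 130 mm (own x) by 208 mm (own y), walls, floor and divider 4 mm. A divider makes two equal compartments, 98 mm (y) by 122 mm (x), centred at own y = +51 and -51 mm. Origin: centre of underside, z up; floor's top 4 mm above it. Fixed; left or right, yaw varies.
- tray: Grooming tray: shallow open holder, pale wood, 20 mm high, no ledges; 130 mm (own x) by 208 mm (own y), walls, floor and divider 4 mm. A divider makes two equal compartments, 98 mm (y) by 122 mm (x), centred at own y = +51 and -51 mm. Origin: centre of underside, z up; floor's top 4 mm above it. Fixed; left or right, yaw varies.
- snackpot_mid (a point): Large stainless steel snack pot with a ribbed twist cap (fixed shut): upright cylinder 58 mm in diameter (body 56 to 58 mm, cap 58 mm), 60 mm high, about 0.14 kg. Point at its centre, 30 mm above its underside; z up; its yaw means nothing. Loose; at one of five places, changing from start to start.
- teether_mid (a point): Purple silicone teether lying flat: two small rings (outside diameter 34 mm) joined by a straight waist 22 mm wide; 82 mm long (own x), 34 mm wide (own y), 14 mm thick, about 0.05 kg. Grip the waist across y (22 mm, flat for 22 mm along x). Stiff. Point at its centre, 7 mm above its underside; z up. Loose; at one of five places, changing from start to start.
- clippercase_mid (a point): Nail clipper case lying flat: cream plastic box with rounded edges, 76 mm (own x) by 34 mm (own y), 22 mm high, closed, about 0.05 kg. Grip it across y. Point at its centre, 11 mm above its underside; z up. Loose; at one of five places, changing from start to start.
- brush_mid (a point): Baby's palm hairbrush standing on its bristles: oval wooden back 78 mm (own x) by 46 mm (own y), from 16 to 34 mm above its underside, over a stiff narrower cream bristle block (72 by 40 mm); 34 mm high, about 0.07 kg. Grip the wooden back across y (46 mm). Point at its centre, 17 mm above its underside; z up. Loose; at one of five places, changing from start to start.
- smallpot_mid (a point): Small stainless steel pot with a twist cap, not wanted in either kit: upright cylinder 42 mm in diameter, 34 mm high. Point at its centre, 17 mm above its underside. Loose, stands among the stock; leave it alone.
- monitor_mid (a point): Baby monitor camera, not to be disturbed: white ball head on a round foot 72 mm in diameter, 104 mm high. Point on its axis, 52 mm above its underside. Loose, to the left or right of the holders.
- stacker_mid (a point): Wooden stacking-ring toy, not to be disturbed: tapering, base 76 mm in diameter, 101 mm high, all one piece. Point on its axis, 50 mm above its underside. Loose, to the left or right of the holders.
Not all that is in view belongs to the job. There is more than one size of the part that bears brush_mid; the job needs the middle-sized.

How it is judged:
At the end, for the whole second after the job is handed in: Large pot and teether in the caddy, clipper case and brush in the tray, one per compartment: each centre within the compartment (4 to 100 mm from the divider, 61 mm of the long middle line), within 5 mm of its resting height, tilted under 0.12 rad, at rest (0.02 m/s, 0.2 rad/s) (((x of snackpot_mid in the frame of caddy between -0.061 and 0.061 m and y of snackpot_mid in the frame of caddy between 0.004 and 0.1 m and z of snackpot_mid in the frame of caddy between 0.029 and 0.039 m and x of teether_mid in the frame of caddy between -0.061 and 0.061 m and y of teether_mid in the frame of caddy between -0.1 and -0.004 m and z of teether_mid in the frame of caddy between 0.006 and 0.016 m) or (x of snackpot_mid in the frame of caddy between -0.061 and 0.061 m and y of snackpot_mid in the frame of caddy between -0.1 and -0.004 m and z of snackpot_mid in the frame of caddy between 0.029 and 0.039 m and x of teether_mid in the frame of caddy between -0.061 and 0.061 m and y of teether_mid in the frame of caddy between 0.004 and 0.1 m and z of teether_mid in the frame of caddy between 0.006 and 0.016 m)) and ((x of clippercase_mid in the frame of tray between -0.061 and 0.061 m and y of clippercase_mid in the frame of tray between 0.004 and 0.1 m and z of clippercase_mid in the frame of tray between 0.01 and 0.02 m and x of brush_mid in the frame of tray between -0.061 and 0.061 m and y of brush_mid in the frame of tray between -0.1 and -0.004 m and z of brush_mid in the frame of tray between 0.016 and 0.026 m) or (x of clippercase_mid in the frame of tray between -0.061 and 0.061 m and y of clippercase_mid in the frame of tray between -0.1 and -0.004 m and z of clippercase_mid in the frame of tray between 0.01 and 0.02 m and x of brush_mid in the frame of tray between -0.061 and 0.061 m and y of brush_mid in the frame of tray between 0.004 and 0.1 m and z of brush_mid in the frame of tray between 0.016 and 0.026 m)) and angle between each of snackpot_mid, teether_mid, clippercase_mid, brush_mid's own z axis and vertical below 0.12 rad and linear speed of each of snackpot, teether, clippercase, brush below 0.02 m/s and angular speed of each of snackpot, teether, clippercase, brush below 0.2 rad/s); the robot touches nothing.
It fails at once if a thing is dropped from more than about 3 cm, or thrown ((contact force between snackpot and anything else below 0.01 N and linear speed of snackpot above 0.75 m/s) or (contact force between teether and anything else below 0.01 N and linear speed of teether above 0.75 m/s) or (contact force between clippercase and anything else below 0.01 N and linear speed of clippercase above 0.75 m/s) or (contact force between brush and anything else below 0.01 N and linear speed of brush above 0.75 m/s)).
It fails at once if the small steel pot is shifted by more than 25 mm or knocked over (distance of smallpot_mid from where it was at the start of the episode above 0.025 m or angle between smallpot_mid's own z axis and vertical above 0.4 rad).
It fails at once if the monitor camera is shifted by more than 25 mm or knocked over (distance of monitor_mid from where it was at the start of the episode above 0.025 m or angle between monitor_mid's own z axis and vertical above 0.4 rad).
It fails at once if the stacking toy is shifted by more than 25 mm or knocked over (distance of stacker_mid from where it was at the start of the episode above 0.025 m or angle between stacker_mid's own z axis and vertical above 0.4 rad).
It also fails if it takes over 99 s, if anything falls off the work surface, if the arm or the gripper's body presses on something with over 40 N, if the wrist force passes 120 N, or if a joint passes its speed limit or range.

## Working session

There is one attempt and no reset: what is moved stays moved. The work goes in short steps, Python scripts to look and compute and a tool call to move; the robot and the scene stay as the last step left them, time stands still between calls to the robot, and variables do not carry over. Pictures are saved under pics/ and viewed, and the job is handed in when it is done.

Besides the shell and the picture viewer there is one more tool, called after "Emit:" as a command line: name --pt "numbers of a row" for each row, then --argument value for the rest. move_arm: Moves the arm, as the interface text tells. Its arguments: {"type":"object","properties":{"slide":{"type":"array","items":{"type":"array","items":{"type":"number"}}},"spin":{"type":"array","items":{"type":"number"}},"jaw":{"type":"array","items":{"type":"number"}}},"required":["slide","spin","jaw"]}

```bash
mkdir -p pics; ls; python3 - <<'E'
from workcell import bot,camera
import cv2,numpy as np
print(bot.read_state(), bot.hold_point_z)
for n in ("scene","top","wrist"):
    c=camera(n); cv2.imwrite(f"pics/{n}0.png",c["img"][:,:,::-1]); print(n,c["fx"],c["fy"],c["cx"],c["cy"],np.round(c["pose"],4).tolist(),[k for k in c])
E
```

```text
pics
{'time': 0.0, 'joint_positions': array([-1.20202805e+00,  3.14200807e-01, -4.80950704e-02,  1.21024249e+00,
       -3.29925423e-05,  1.57079247e+00]), 'qvel': array([-0.00082591, -0.00138366,  0.00049194, -0.00148334,  0.00053771,
       -0.00146773]), 'joint_torque': array([-8.44983915e-04, -5.39589179e+01,  3.39750552e+01,  1.90197432e-02,
       -4.87417656e-04, -2.74500542e-05]), 'position': array([ 0.2160512 , -0.55910125,  0.23044271]), 'ee_rot': array([-0.58285714,  0.40036739, -0.39933825,  0.58353446]), 'force': array([-0.5000184 , -0.50975917,  0.13501145]), 'ft_torque': array([-0.00898766, -0.03844206, -0.00729878]), 'grip_width': 0.08538457218978} 0.0187
scene 409.553061455319 409.553061455319 276.71096538341186 215.51832374288827 [[0.7988, -0.3452, 0.4927, 0.9783], [0.6011, 0.4266, -0.6757, -0.6367], [0.0231, 0.8359, 0.5483, 0.6033], [0.0, 0.0, 0.0, 1.0]] ['img', 'fx', 'fy', 'cx', 'cy', 'pose']
top 517.6503075522878 517.6503075522878 281.3068443118322 211.4854805053367 [[0.0039, 0.9887, -0.1497, 0.3436], [-1.0, 0.0031, -0.0054, -0.0006], [-0.0049, 0.1497, 0.9887, 1.1727], [0.0, 0.0, 0.0, 1.0]] ['img', 'fx', 'fy', 'cx', 'cy', 'pose']
wrist 370.1863809257516 370.1863809257516 281.200608844848 205.04001187068334 [[0.3602, 0.8915, 0.2747, 0.2847], [-0.9329, 0.3445, 0.1052, -0.5319], [-0.0009, -0.2941, 0.9558, 0.3729], [0.0, 0.0, 0.0, 1.0]] ['img', 'fx', 'fy', 'cx', 'cy', 'pose']
```

View pics/top0.png

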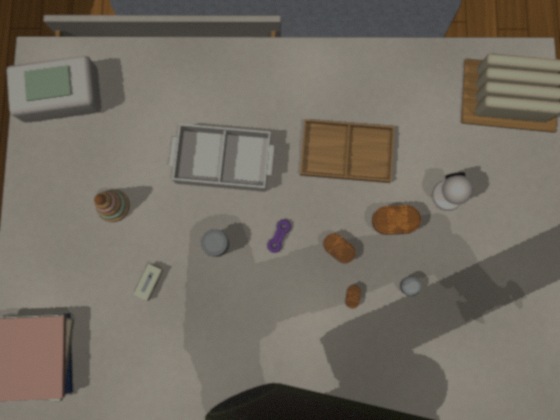

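View pics/scene0.png

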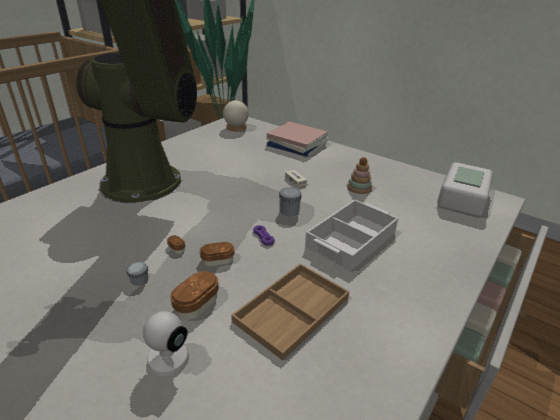

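View pics/wrist0.png

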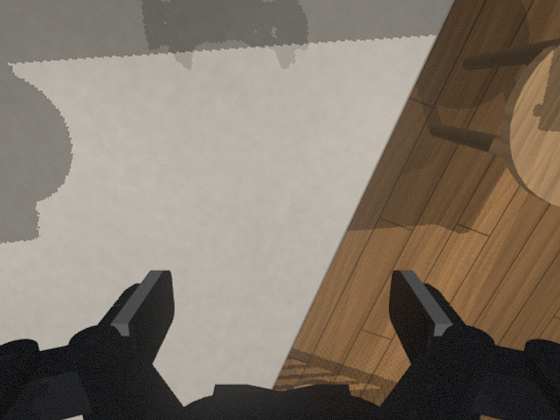

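Top view: the stacker is at (112,205), snack pot (215,242), small pot (411,286), monitor (454,190), teether (279,236), clipper case (148,281), caddy (222,157) and tray (348,151). There are three brushes: (397,219) large, (339,248) middle and (353,296) small. The middle one should measure 78x46 mm, so I'll check that.

```bash
cat > h.py <<'E'
import numpy as np,cv2
def ray(c,u,v):
    d=np.array([(u-c["cx"])/c["fx"],-(v-c["cy"])/c["fy"],-1.0]); P=np.array(c["pose"]); return P[:3,3],P[:3,:3]@d
def onz(c,u,v,z):
    o,d=ray(c,u,v); return o+d*(z-o[2])/d[2]
def proj(c,p):
    P=np.array(c["pose"]); q=P[:3,:3].T@(np.array(p)-P[:3,3]); return c["cx"]-c["fx"]*q[0]/q[2], c["cy"]+c["fy"]*q[1]/q[2]
def mask_world(c,m,z):
    """largest contour -> world xy polygon at height z"""
    cs,_=cv2.findContours(m.astype(np.uint8),cv2.RETR_EXTERNAL,cv2.CHAIN_APPROX_NONE)
    k=max(cs,key=cv2.contourArea)
    return k,np.array([onz(c,u,v,z)[:2] for u,v in k[:,0]])
def rect(w):
    (cx,cy),(a,b),t=cv2.minAreaRect((w*1000).astype(np.float32))
    if a<b: a,b=b,a; t+=90
    t=(t+90)%180-90
    return round(cx,1),round(cy,1),round(a,1),round(b,1),round(t,1)
def box(m,u0,v0,u1,v1):
    o=np.zeros_like(m); o[v0:v1,u0:u1]=m[v0:v1,u0:u1]; return o
E
python3 - <<'E'
from h import *
from workcell import camera
c=camera("top"); im=c["img"]; hsv=cv2.cvtColor(im,cv2.COLOR_RGB2HSV); H,S,V=[hsv[...,i] for i in range(3)]
br=((H<20)&(S>120)&(V>40))
for n,b,z in(("big",(365,195,428,245),.025),("mid",(315,228,362,268),.025),("small",(340,280,365,312),.02)):
    k,w=mask_world(c,box(br,*b),z); print(n,rect(w))
pu=((H>120)&(H<160)&(S>80)); k,w=mask_world(c,box(pu,255,210,305,260),.009); print("teether",rect(w))
for n,(x0,y0,x1,y1) in dict(clip=(120,250,180,310),pot=(180,210,260,275),cad=(160,110,285,205)).items():
    print(n,np.round(onz(c,(x0+x1)/2,(y0+y1)/2,0)[:2],3))
    
crop=im[100:320,90:480]; 
a=cv2.resize(im[195:315,315:435],None,fx=4,fy=4,interpolation=2); cv2.imwrite("pics/br.png",a[:,:,::-1])
b=np.hstack([cv2.resize(im[250:310,120:180],(400,400),interpolation=2),cv2.resize(im[210:270,185:245],(400,400),interpolation=2)]); cv2.imwrite("pics/cp.png",b[:,:,::-1])
d=cv2.resize(im[110:210,160:410],(800,320),interpolation=2); cv2.imwrite("pics/hold.png",d[:,:,::-1])
E
```

```text
big (500.9, -251.4, 106.1, 62.6, -85.0)
mid (436.2, -122.7, 72.7, 43.5, 49.9)
small (330.1, -151.8, 46.8, 27.2, -9.1)
teether (464.9, 11.4, 76.0, 28.4, -26.3)
clip [0.364 0.3  ]
pot [0.449 0.145]
cad [0.648 0.143]
```

View pics/br.png

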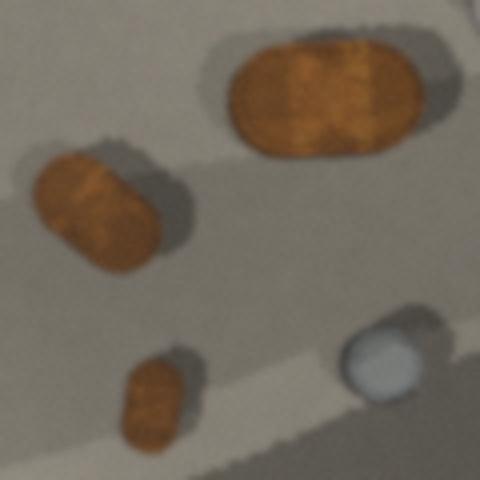

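View pics/cp.png

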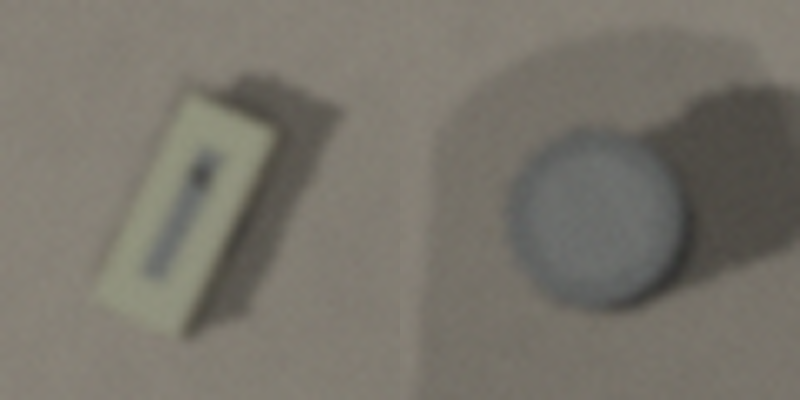

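View pics/hold.png

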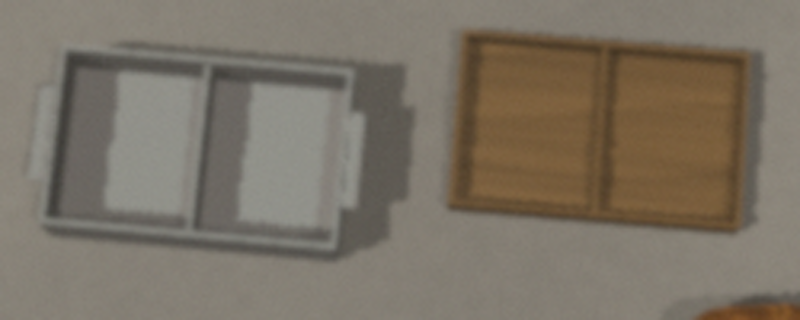

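Crop confirmed: the three brushes measure about 106x63, 73x44 and 47x27 mm (masks slightly shrunk). The one at (339,248) is the 78x46 one. Next, the case, pot and holders.

```bash
python3 - <<'E'
from h import *
from workcell import camera
c=camera("top")
def poly(pts,s,o,z): return np.array([onz(c,o[0]+(x+.5)/s-.5,o[1]+(y+.5)/s-.5,z)[:2] for x,y in pts])
for n,pts,s,o,z in(("clip",[(190,92),(277,128),(187,337),(95,298)],400/60,(120,250),.022),
 ("caddy",[(68,48),(354,68),(335,250),(43,228)],3.2,(160,110),.045),
 ("tray",[(462,30),(750,52),(740,230),(452,208)],3.2,(160,110),.020)):
    w=poly(pts,s,o,z); print(n,np.round(w.mean(0)*1000,1),rect(w))
    e=w[1]-w[0]+w[2]-w[3]; print("  yaw edge12",np.degrees(np.arctan2(e[1],e[0])), "e", np.round(np.linalg.norm(w[1]-w[0])*1000), np.round(np.linalg.norm(w[3]-w[0])*1000))
w=poly([(197,218)],400/60,(185,210),.06);print("pot",w*1000)
print("stacker base", [np.round(onz(c,114,206,.04)*1000),np.round(onz(c,447,196,0.01)*1000)],"small",np.round(onz(c,411,286,.034)*1000))
# scene view check
s=camera("scene")
for n,p in dict(pot=(*w[0],.06),mid=(.4362,-.1227,.034),te=(.4649,.0114,.014)).items(): print(n,np.round(proj(s,p)))
im=s["img"]; hsv=cv2.cvtColor(im,cv2.COLOR_RGB2HSV); H,S,V=[hsv[...,i] for i in range(3)]
k,ww=mask_world(s,box((H<20)&(S>120)&(V>40),195,235,240,268),.025); print("mid scene",rect(ww))
k,ww=mask_world(s,box((H>120)&(H<160)&(S>80),245,220,280,250),.009); print("te scene",rect(ww))
cv2.imwrite("pics/s2.png",cv2.resize(im[150:390,140:410],None,fx=2.9,fy=2.5*1.0,interpolation=2)[:,:,::-1])
E
```

```text
clip [360.5 299.8] (360.6, 299.8, 73.7, 33.4, -22.1)
  yaw edge12 -111.98076011398155 e 32.0 74.0
caddy [640.1 138.7] (640.3, 138.9, 206.4, 131.3, 85.8)
  yaw edge12 -94.1126536147267 e 203.0 131.0
tray [ 661.  -145.3] (660.9, -144.8, 208.2, 131.8, 85.6)
  yaw edge12 -94.36242708647036 e 208.0 132.0
pot [[444.45120591 150.0403865 ]]
stacker base [array([526., 377.,  40.]), array([ 556., -372.,   10.])] small [ 353. -277.   34.]
pot [289. 191.]
mid [216. 246.]
te [263. 231.]
mid scene (441.6, -125.9, 73.7, 60.2, 50.7)
te scene (469.5, 6.1, 83.9, 31.2, -25.6)
```

View pics/s2.png

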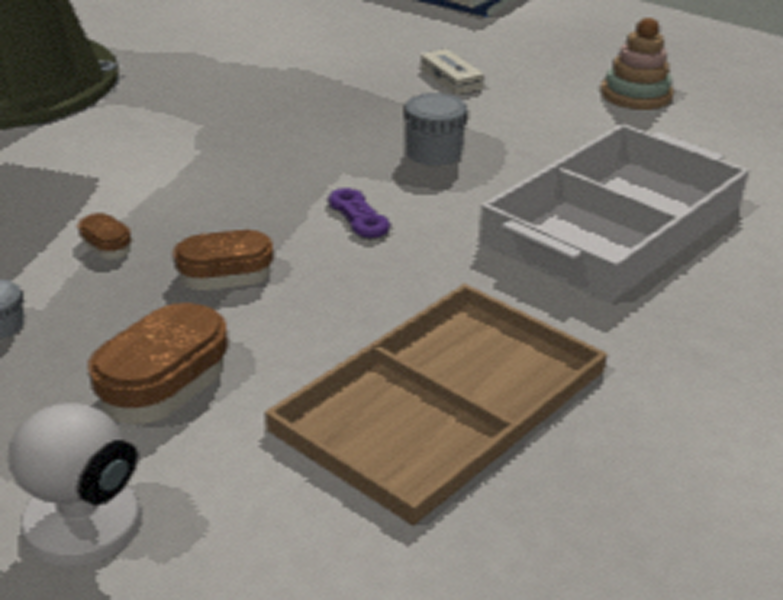

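```bash
cat >> h.py <<'E'
from scipy.spatial.transform import Rotation as R
def st(bot):
    s=bot.read_state(); M=R.from_quat(s["ee_rot"]).as_matrix()
    print("t%.2f"%s["time"],"pos",np.round(s["position"]*1000,1),"jawdir %.1f"%np.degrees(np.arctan2(M[1,0],M[0,0])),"fing",np.round(M[:,2],3),np.round(M[:,1],3),"F",np.round(s["force"],1),"w %.1f"%(s["grip_width"]*1000),"q",np.round(s["joint_positions"],2)); return s
E
python3 - <<'E'
from h import *
from workcell import bot
st(bot)
E
```

```text
t0.30 pos [ 216.3 -559.5  231. ] jawdir -68.9 fing [0.933 0.361 0.   ] [-0.     0.001 -1.   ] F [0.5 0.5 0.2] w 85.3 q [-1.2   0.31 -0.05  1.21  0.    1.57]
```

Emit:
move_arm --pt "0.01 0.02 0" --pt "0.03 0.055 -0.005" --pt "0.05 0.09 -0.01" --pt "0.07 0.128 -0.015" --pt "0.088 0.165 -0.02" --pt "0.106 0.202 -0.025" --pt "0.124 0.24 -0.03" --pt "0.142 0.277 -0.035" --pt "0.16 0.314 -0.04" --pt "0.178 0.35 -0.045" --pt "0.195 0.385 -0.05" --pt "0.21 0.415 -0.055" --spin '[2, 4, 7, 10, 13, 16, 19, 22, 25, 27, 28, 28.8]' --jaw '[0.08, 0.08, 0.08, 0.08, 0.08, 0.08, 0.08, 0.08, 0.08, 0.08, 0.08, 0.08]'

```text
time: 1.3
position: [0.427, -0.1423, 0.1763]
ee_rot: [-0.664, 0.241, -0.242, 0.665]
force: [1.0, -0.3, 1.1]
grip_width: 0.0799
```

Emit:
move_arm --pt "0.011 0.022 -0.02" --pt "0.011 0.022 -0.025" --pt "0.011 0.022 -0.025" --spin '[0, 0, 0]' --jaw '[0.08, 0.08, 0.08]'

```text
time: 1.55
position: [0.4364, -0.1213, 0.1499]
ee_rot: [0.665, -0.242, 0.24, -0.665]
force: [-0.5, 0.5, -0.2]
grip_width: 0.0803
```

```bash
python3 - <<'E'
from h import *
from workcell import bot,camera
st(bot); c=camera("wrist"); cv2.imwrite("pics/w1.png",c["img"][:,:,::-1])
im=c["img"]; hsv=cv2.cvtColor(im,cv2.COLOR_RGB2HSV); H,S,V=[hsv[...,i] for i in range(3)]
m=((H<20)&(S>120)&(V>40)).astype(np.uint8)
cs,_=cv2.findContours(m,0,1)
for k in cs:
    if cv2.contourArea(k)>500: print(k[:,0].min(0),k[:,0].max(0),rect(np.array([onz(c,*p,.027)[:2] for p in k[:,0]])))
E
```

```text
t1.55 pos [ 436.4 -121.3  149.9] jawdir -39.9 fing [ 0.641  0.767 -0.001] [-0.003  0.    -1.   ] F [-0.5  0.5 -0.2] w 80.3 q [-0.27  0.09 -0.51  0.97 -0.    2.  ]
[182 277] [236 320] (334.1, -149.1, 50.1, 30.7, -10.7)
[394 209] [511 327] (502.1, -255.6, 116.2, 61.2, -83.5)
[252 146] [314 246] (435.1, -122.8, 77.6, 45.6, 51.3)
```

View pics/w1.png

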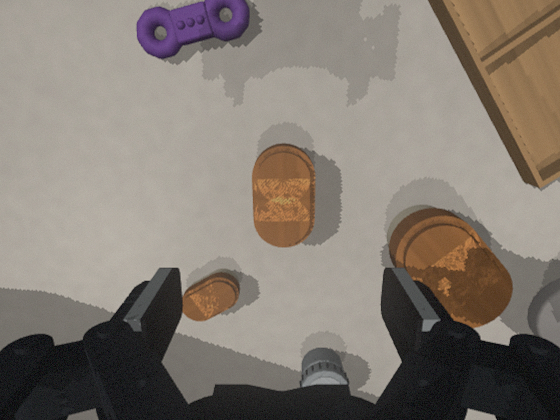

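The wrist view shows the middle brush at (283,196), measuring 77.6x45.6 mm, centre (435,-123), yaw about 50 deg. Grasping it now.

Emit:
move_arm --pt "-0.001 -0.0015 -0.03" --pt "-0.001 -0.0015 -0.065" --pt "-0.001 -0.0015 -0.1" --pt "-0.001 -0.0015 -0.125" --pt "-0.001 -0.0015 -0.14" --pt "-0.001 -0.0015 -0.146" --pt "-0.001 -0.0015 -0.146" --pt "-0.001 -0.0015 -0.146" --pt "-0.001 -0.0015 -0.146" --pt "-0.001 -0.0015 -0.146" --pt "-0.001 -0.0015 -0.146" --pt "-0.001 -0.0015 -0.146" --spin '[0.5, 0.5, 0.5, 0.5, 0.5, 0.5, 0.5, 0.5, 0.5, 0.5, 0.5, 0.5]' --jaw '[0.07, 0.07, 0.07, 0.07, 0.07, 0.07, 0.04, 0.03, 0.03, 0.03, 0.03, 0.03]'

```text
time: 2.6
position: [0.4375, -0.1247, 0.0066]
ee_rot: [0.665, -0.238, 0.24, -0.665]
force: [-1.8, -0.9, 7.7]
grip_width: 0.0449
```

```bash
python3 - <<'E'
from h import *
from workcell import bot,camera
st(bot); c=camera("wrist"); cv2.imwrite("pics/w2.png",c["img"][:,:,::-1])
E
```

```text
t2.60 pos [ 437.5 -124.7    6.6] jawdir -39.6 fing [0.637 0.771 0.001] [ 0.002 -0.001 -1.   ] F [-1.8 -0.9  7.7] w 44.9 q [-0.28  0.27 -0.69  0.61 -0.    1.98]
```

View pics/w2.png

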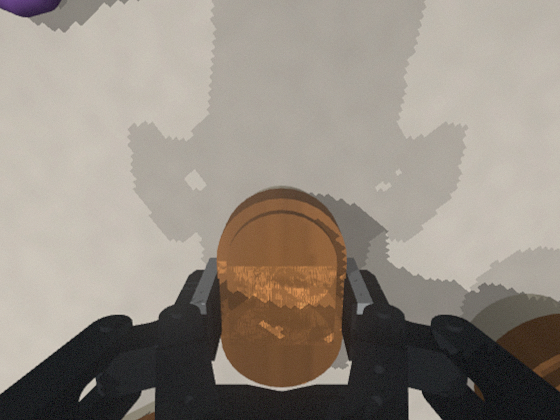

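Emit:
move_arm --pt "0 0 0.015" --pt "0 0 0.04" --pt "0.005 -0.002 0.07" --pt "0.025 -0.008 0.09" --pt "0.055 -0.018 0.095" --pt "0.085 -0.028 0.095" --pt "0.115 -0.038 0.095" --pt "0.145 -0.047 0.095" --pt "0.175 -0.057 0.095" --pt "0.2 -0.065 0.095" --pt "0.215 -0.07 0.095" --pt "0.22 -0.071 0.095" --spin '[0, 0, -3, -9, -16, -23, -30, -37, -44, -50, -54, -54.6]' --jaw '[0.03, 0.03, 0.03, 0.03, 0.03, 0.03, 0.03, 0.03, 0.03, 0.03, 0.03, 0.03]'

```text
time: 3.65
position: [0.6587, -0.1959, 0.1001]
ee_rot: [0.481, -0.518, 0.519, -0.481]
force: [-0.4, 0.8, -1.1]
grip_width: 0.0447
```

Emit:
move_arm --pt "0 0 -0.01" --pt "0 0 -0.03" --pt "0 0 -0.04" --spin '[0, 0, 0]' --jaw '[0.03, 0.03, 0.03]'

```text
time: 3.9
position: [0.654, -0.1944, 0.058]
ee_rot: [-0.482, 0.518, -0.516, 0.481]
force: [-1.0, -0.2, -1.7]
grip_width: 0.0449
```

```bash
python3 - <<'E'
from h import *
from workcell import bot,camera
st(bot); c=camera("wrist"); cv2.imwrite("pics/w3.png",c["img"][:,:,::-1])
E
```

```text
t3.90 pos [ 654.  -194.4   58. ] jawdir -94.1 fing [ 0.997 -0.071 -0.003] [-0.003  0.001 -1.   ] F [-1.  -0.2 -1.7] w 44.9 q [-0.29  0.57 -0.06  0.94  0.    2.92]
```

View pics/w3.png

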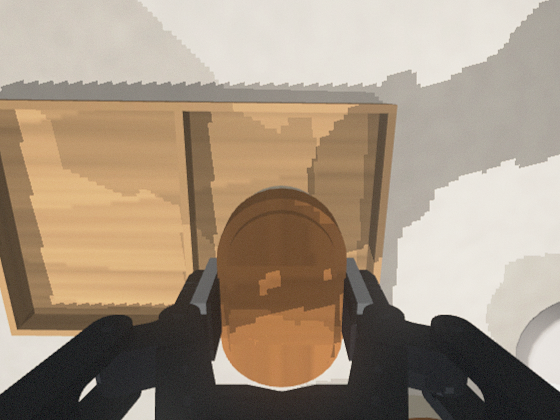

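Emit:
move_arm --pt "0 0 -0.015" --pt "0 0 -0.03" --pt "0 0 -0.038" --pt "0 0 -0.043" --pt "0 0 -0.046" --pt "0 0 -0.0475" --pt "0 0 -0.0475" --pt "0 0 -0.0475" --spin '[0, 0, 0, 0, 0, 0, 0, 0]' --jaw '[0.03, 0.03, 0.03, 0.03, 0.03, 0.03, 0.03, 0.03]'

```text
time: 4.62
position: [0.6567, -0.1953, 0.0135]
ee_rot: [0.481, -0.518, 0.518, -0.482]
force: [-0.5, -0.1, -1.7]
grip_width: 0.0445
```

```bash
python3 - <<'E'
from h import *
from workcell import bot
st(bot)
E
```

```text
t4.62 pos [ 656.7 -195.3   13.5] jawdir -94.2 fing [ 0.997 -0.073  0.001] [ 0.001 -0.    -1.   ] F [-0.5 -0.1 -1.7] w 44.5 q [-0.29  0.62 -0.1   0.86 -0.    2.93]
```

Emit:
move_arm --pt "0 0 -0.001" --pt "0 0 -0.002" --pt "0 0 -0.003" --pt "0 0 -0.003" --spin '[0, 0, 0, 0]' --jaw '[0.03, 0.03, 0.03, 0.03]'

```text
time: 4.95
position: [0.6567, -0.1953, 0.0107]
ee_rot: [0.481, -0.518, 0.518, -0.482]
force: [-1.2, 1.1, 3.3]
grip_width: 0.0446
```

Contact (+3 N, z as predicted). Releasing and rising.

Emit:
move_arm --pt "0 0 0" --pt "0 0 0" --pt "0 0 0" --pt "0 0 0.02" --pt "0 0 0.06" --pt "0 0 0.1" --pt "0 0 0.14" --pt "-0.02 0.02 0.16" --pt "-0.04 0.045 0.17" --spin '[0, 0, 0, 0, 0, 0, 0, 0, 5]' --jaw '[0.05, 0.056, 0.056, 0.056, 0.056, 0.056, 0.056, 0.056, 0.056]'

```text
time: 5.7
position: [0.6189, -0.1517, 0.1841]
ee_rot: [-0.502, 0.494, -0.499, 0.504]
force: [0.1, 0.6, 0.1]
grip_width: 0.0563
```

```bash
python3 - <<'E'
from h import *
from workcell import bot,camera
st(bot); c=camera("wrist"); cv2.imwrite("pics/w4.png",c["img"][:,:,::-1])
im=c["img"]; hsv=cv2.cvtColor(im,cv2.COLOR_RGB2HSV); H,S,V=[hsv[...,i] for i in range(3)]
m=((H>120)&(H<160)&(S>80)).astype(np.uint8)
print(m.sum())
E
```

```text
t5.70 pos [ 618.9 -151.7  184.1] jawdir -89.3 fing [1.    0.013 0.007] [ 0.007 -0.002 -1.   ] F [0.1 0.6 0.1] w 56.3 q [-0.24  0.4  -0.04  1.13 -0.    2.89]
1385
```

View pics/w4.png

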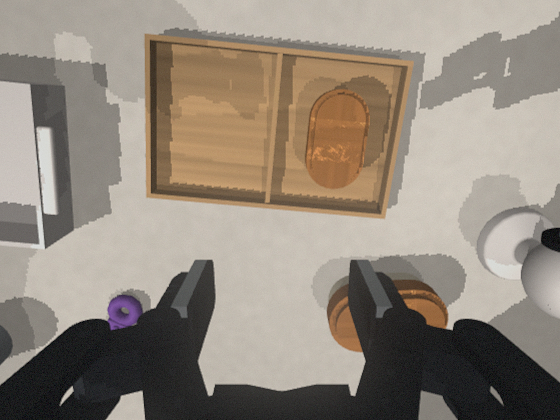

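Brush sits flat in the right-hand tray compartment, at (337,140). On to the teether.

Emit:
move_arm --pt "-0.01 0.01 0" --pt "-0.03 0.03 0" --pt "-0.05 0.05 0" --pt "-0.07 0.07 0" --pt "-0.09 0.09 0" --pt "-0.11 0.11 0" --pt "-0.125 0.13 0" --pt "-0.14 0.145 -0.01" --pt "-0.15 0.157 -0.02" --pt "-0.153 0.162 -0.03" --pt "-0.153 0.162 -0.034" --pt "-0.153 0.162 -0.034" --spin '[7, 14, 21, 28, 35, 42, 49, 56, 63, 70, 77, 84]' --jaw '[0.056, 0.056, 0.056, 0.056, 0.056, 0.056, 0.056, 0.056, 0.056, 0.056, 0.056, 0.056]'

```text
time: 6.75
position: [0.462, 0.0123, 0.1446]
ee_rot: [0.707, -0.03, 0.029, -0.706]
force: [-0.4, -0.0, -0.9]
grip_width: 0.056
```

Emit:
move_arm --pt "0 0 0" --pt "0 0 0" --pt "0 0 0" --pt "0 0 0" --pt "0 0 0" --pt "0 0 0" --pt "0 0 0" --pt "0 0 0" --pt "0 0 0" --pt "0 0 0" --pt "0 0 0" --pt "0 0 0" --spin '[7, 14, 21, 28, 35, 42, 49, 56, 63, 69, 69, 69]' --jaw '[0.056, 0.056, 0.05, 0.05, 0.05, 0.05, 0.05, 0.05, 0.05, 0.05, 0.05, 0.05]'

```text
time: 7.75
position: [0.4632, 0.0118, 0.1456]
ee_rot: [-0.601, -0.373, 0.373, 0.601]
force: [-1.0, 0.6, -0.9]
grip_width: 0.0503
```

```bash
python3 - <<'E'
from h import *
from workcell import bot,camera
st(bot); c=camera("wrist"); cv2.imwrite("pics/w5.png",c["img"][:,:,::-1])
im=c["img"]; hsv=cv2.cvtColor(im,cv2.COLOR_RGB2HSV); H,S,V=[hsv[...,i] for i in range(3)]
m=((H>120)&(H<160)&(S>80)).astype(np.uint8)
k,w=mask_world(c,m,.009); print(k[:,0].min(0),k[:,0].max(0),rect(w))
E
```

```text
t7.75 pos [463.2  11.8 145.6] jawdir 63.7 fing [-0.896  0.444  0.   ] [-0. -0. -1.] F [-1.   0.6 -0.9] w 50.3 q [ 0.03  0.11 -0.5   0.96  0.    0.49]
[261 143] [301 242] (463.6, 11.0, 80.2, 31.2, -25.5)
```

View pics/w5.png

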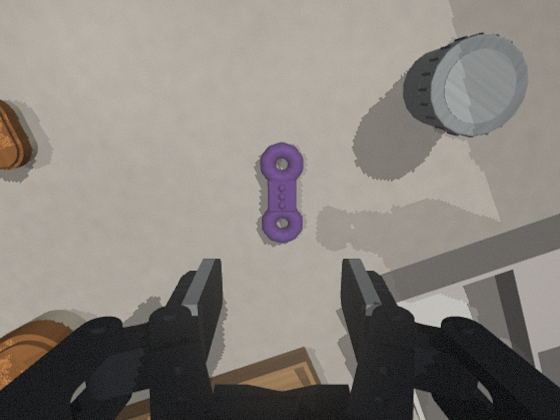

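Teether at (281,193), centre (463.6,11.0), yaw -25.5 deg, lined up with the jaws.

Emit:
move_arm --pt "0 -0.001 -0.02" --pt "0 -0.001 -0.055" --pt "0 -0.001 -0.09" --pt "0 -0.001 -0.115" --pt "0 -0.001 -0.132" --pt "0 -0.001 -0.138" --pt "0 -0.001 -0.138" --spin '[0.8, 0.8, 0.8, 0.8, 0.8, 0.8, 0.8]' --jaw '[0.05, 0.05, 0.05, 0.05, 0.05, 0.05, 0.05]'

```text
time: 8.38
position: [0.4618, 0.0108, 0.0065]
ee_rot: [-0.597, -0.377, 0.379, 0.598]
force: [-0.9, -0.6, 1.4]
grip_width: 0.0503
```

Emit:
move_arm --pt "0.001 0 -0.003" --pt "0.001 0 -0.005" --pt "0.001 0 -0.005" --pt "0.001 0 -0.005" --pt "0.001 0 -0.005" --pt "0.001 0 -0.005" --pt "0.001 0 -0.005" --spin '[0, 0, 0, 0, 0, 0, 0]' --jaw '[0.05, 0.03, 0.01, 0.01, 0.01, 0.01, 0.01]'

```text
time: 8.97
position: [0.4654, 0.0109, 0.0039]
ee_rot: [0.598, 0.379, -0.377, -0.597]
force: [-0.9, 1.0, 7.3]
grip_width: 0.0204
```

```bash
python3 - <<'E'
from h import *
from workcell import bot,camera
st(bot); c=camera("wrist"); cv2.imwrite("pics/w6.png",c["img"][:,:,::-1])
E
```

```text
t8.97 pos [465.4  10.9   3.9] jawdir 64.6 fing [-0.903  0.429 -0.002] [ 0.002  0.    -1.   ] F [-0.9  1.   7.3] w 20.4 q [ 0.02  0.29 -0.67  0.61  0.    0.47]
```

View pics/w6.png

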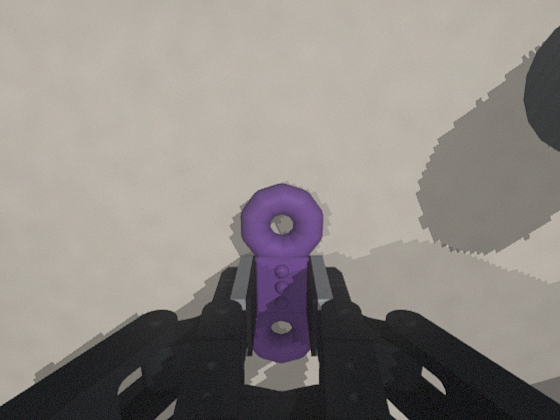

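Emit:
move_arm --pt "0 0 0.015" --pt "0 0 0.045" --pt "0 0 0.08" --pt "0.01 0.005 0.105" --pt "0.035 0.016 0.11" --pt "0.065 0.03 0.11" --pt "0.095 0.043 0.11" --pt "0.125 0.056 0.11" --pt "0.15 0.067 0.11" --pt "0.165 0.074 0.11" --pt "0.171 0.077 0.11" --pt "0.171 0.077 0.11" --spin '[0, 0, 0, 2, 5, 8, 11, 14, 17, 20, 21.2, 21.2]' --jaw '[0.01, 0.01, 0.01, 0.01, 0.01, 0.01, 0.01, 0.01, 0.01, 0.01, 0.01, 0.01]'

```text
time: 10.02
position: [0.6362, 0.0884, 0.1126]
ee_rot: [0.518, 0.482, -0.482, -0.518]
force: [-0.4, -0.4, -0.5]
grip_width: 0.0204
```

```bash
python3 - <<'E'
from h import *
from workcell import bot,camera
st(bot); c=camera("wrist"); cv2.imwrite("pics/w7.png",c["img"][:,:,::-1])
E
```

```text
t10.02 pos [636.2  88.4 112.6] jawdir 85.9 fing [-0.997  0.072 -0.   ] [ 0.  0. -1.] F [-0.4 -0.4 -0.5] w 20.4 q [ 0.14  0.46 -0.11  1.    0.    0.21]
```

View pics/w7.png

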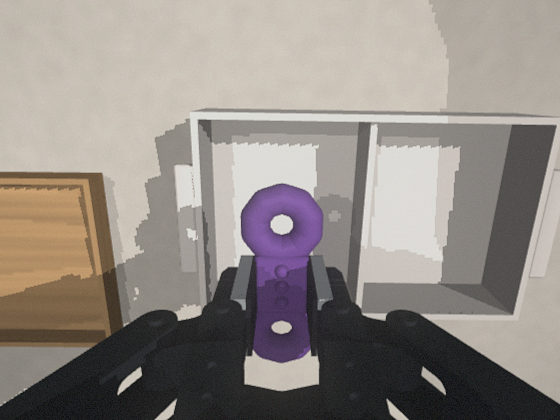

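```bash
python3 - <<'E'
from h import *
from workcell import bot,camera
c=camera("wrist")
for p in [(193,112),(368,116),(555,121),(519,315),(360,312)]: print(p,np.round(onz(c,*p,.045)*1000))
E
```

```text
(193, 112) [566.  44.  45.]
(368, 116) [575. 140.  45.]
(555, 121) [585. 244.  45.]
(519, 315) [709. 238.  45.]
(360, 312) [699. 135.  45.]
```

Emit:
move_arm --pt "0 0 -0.02" --pt "0 0 -0.05" --pt "0 0 -0.075" --pt "0 0 -0.09" --pt "0 0 -0.098" --pt "0 0 -0.101" --pt "0 0 -0.101" --pt "0 0 -0.101" --spin '[0, 0, 0, 0, 0, 0, 0, 0]' --jaw '[0.01, 0.01, 0.01, 0.01, 0.01, 0.01, 0.01, 0.01]'

```text
time: 10.78
position: [0.6358, 0.0877, 0.013]
ee_rot: [0.518, 0.482, -0.481, -0.518]
force: [0.2, 0.3, -1.2]
grip_width: 0.0201
```

Emit:
move_arm --pt "0 0 -0.002" --pt "0 0 -0.004" --pt "0 0 -0.005" --pt "0 0 -0.005" --spin '[0, 0, 0, 0]' --jaw '[0.01, 0.01, 0.01, 0.01]'

```text
time: 11.12
position: [0.636, 0.0879, 0.008]
ee_rot: [0.518, 0.482, -0.481, -0.518]
force: [-0.8, -0.5, 4.8]
grip_width: 0.0202
```

Contact at the predicted height. Releasing.

Emit:
move_arm --pt "0 0 0" --pt "0 0 0" --pt "0 0 0" --pt "0 0 0.01" --pt "0 0 0.04" --pt "0 0 0.08" --pt "0 0 0.12" --pt "-0.01 0.005 0.155" --pt "-0.03 0.01 0.165" --pt "-0.06 0.02 0.165" --spin '[0, 0, 0, 0, 0, 0, 0, 0, 0, 0]' --jaw '[0.03, 0.036, 0.036, 0.036, 0.036, 0.036, 0.036, 0.036, 0.036, 0.036]'

```text
time: 11.95
position: [0.5793, 0.108, 0.177]
ee_rot: [0.52, 0.484, -0.478, -0.516]
force: [0.0, 0.4, 0.4]
grip_width: 0.0361
```

```bash
python3 - <<'E'
from h import *
from workcell import bot,camera
st(bot); c=camera("wrist"); cv2.imwrite("pics/w8.png",c["img"][:,:,::-1])
E
```

```text
t11.95 pos [579.3 108.  177. ] jawdir 85.7 fing [-0.997  0.074 -0.009] [ 0.009  0.001 -1.   ] F [0.  0.4 0.4] w 36.1 q [ 0.18  0.31 -0.18  1.07 -0.    0.26]
```

View pics/w8.png

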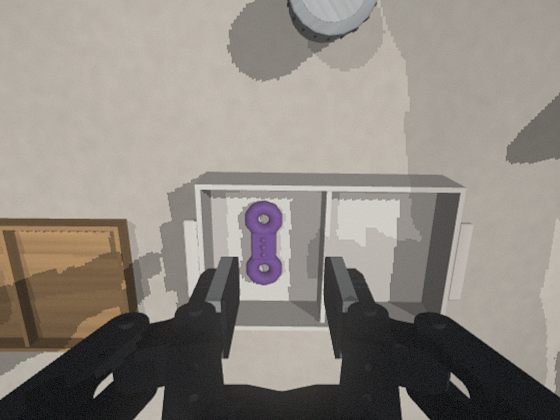

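Teether lies flat in the right-hand caddy compartment, at (264,243). On to the large pot.

Emit:
move_arm --pt "-0.01 0.003 0" --pt "-0.025 0.008 0" --pt "-0.045 0.014 0" --pt "-0.065 0.02 0" --pt "-0.085 0.026 0" --pt "-0.105 0.032 0" --pt "-0.12 0.038 0" --pt "-0.13 0.041 0" --pt "-0.135 0.042 0" --pt "-0.135 0.042 0" --pt "-0.135 0.042 0" --pt "-0.135 0.042 0" --spin '[-7, -14, -21, -28, -35, -42, -49, -56, -63, -70, -77, -84]' --jaw '[0.036, 0.05, 0.08, 0.08, 0.08, 0.08, 0.08, 0.08, 0.08, 0.08, 0.08, 0.08]'

```text
time: 13.0
position: [0.4401, 0.1499, 0.1723]
ee_rot: [-0.707, -0.009, 0.009, 0.707]
force: [-0.2, -0.7, 0.2]
grip_width: 0.0798
```

Emit:
move_arm --pt "0 0 0" --pt "0 0 0" --pt "0 0 0" --spin '[-6, -6, -6]' --jaw '[0.08, 0.08, 0.08]'

```text
time: 13.25
position: [0.4403, 0.1498, 0.1721]
ee_rot: [-0.707, 0.025, -0.025, 0.707]
force: [-0.5, 0.4, 0.1]
grip_width: 0.08
```

```bash
python3 - <<'E'
from h import *
from workcell import bot,camera
st(bot); c=camera("wrist"); cv2.imwrite("pics/w9.png",c["img"][:,:,::-1])
E
```

```text
t13.25 pos [440.3 149.8 172.1] jawdir -4.0 fing [0.07  0.998 0.   ] [ 0.  0. -1.] F [-0.5  0.4  0.1] w 80.0 q [ 0.33  0.1  -0.46  1.02 -0.    1.97]
```

View pics/w9.png

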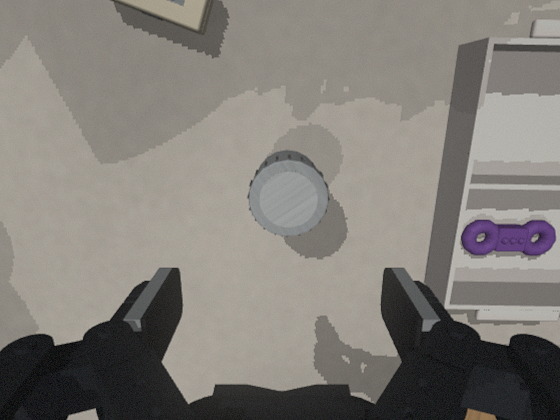

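```bash
python3 - <<'E'
from h import *
from workcell import camera
c=camera("wrist")
for p in [(288.5,198),(248,198),(329,198),(288,237)]: print(np.round(onz(c,*p,.06)*1000,1))
E
```

```text
[444.2 151.7  60. ]
[415.3 153.8  60. ]
[473.  149.7  60. ]
[441.9 121.8  60. ]
```

Emit:
move_arm --pt "0.004 0.0015 -0.015" --pt "0.004 0.0015 -0.045" --pt "0.004 0.0015 -0.08" --pt "0.004 0.0015 -0.11" --pt "0.004 0.0015 -0.135" --pt "0.004 0.0015 -0.148" --pt "0.004 0.0015 -0.152" --pt "0.004 0.0015 -0.152" --pt "0.004 0.0015 -0.152" --pt "0.004 0.0015 -0.152" --pt "0.004 0.0015 -0.152" --pt "0.004 0.0015 -0.152" --spin '[0, 0, 0, 0, 0, 0, 0, 0, 0, 0, 0, 0]' --jaw '[0.08, 0.08, 0.08, 0.08, 0.08, 0.08, 0.08, 0.06, 0.05, 0.045, 0.045, 0.045]'

```text
time: 14.35
position: [0.4453, 0.1517, 0.0208]
ee_rot: [-0.706, 0.025, -0.026, 0.707]
force: [0.1, -0.2, 3.6]
grip_width: 0.0564
```

```bash
python3 - <<'E'
from h import *
from workcell import bot,camera
st(bot); c=camera("wrist"); cv2.imwrite("pics/w10.png",c["img"][:,:,::-1])
E
```

```text
t14.35 pos [445.3 151.7  20.8] jawdir -4.2 fing [0.073 0.997 0.001] [ 0.002  0.001 -1.   ] F [ 0.1 -0.2  3.6] w 56.4 q [ 0.33  0.27 -0.64  0.66  0.    1.97]
```

View pics/w10.png

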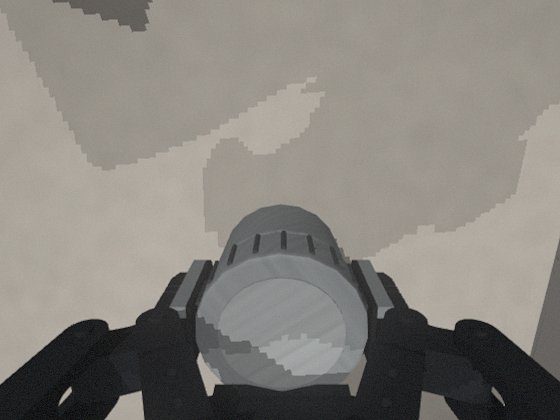

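Emit:
move_arm --pt "0 0 0.015" --pt "0 0 0.045" --pt "0.003 0 0.08" --pt "0.02 0.004 0.1" --pt "0.045 0.009 0.105" --pt "0.075 0.015 0.105" --pt "0.105 0.021 0.105" --pt "0.135 0.027 0.105" --pt "0.165 0.032 0.105" --pt "0.187 0.036 0.105" --pt "0.1985 0.038 0.105" --pt "0.1985 0.038 0.105" --spin '[0, 0, 0, 0, 0, 0, 0, 0, 0, 0, 0, 0]' --jaw '[0.045, 0.045, 0.045, 0.045, 0.045, 0.045, 0.045, 0.045, 0.045, 0.045, 0.045, 0.045]'

```text
time: 15.4
position: [0.6452, 0.1897, 0.1245]
ee_rot: [-0.707, 0.025, -0.026, 0.707]
force: [-0.2, -0.1, -1.2]
grip_width: 0.0564
```

```bash
python3 - <<'E'
from h import *
from workcell import bot,camera
st(bot); c=camera("wrist"); cv2.imwrite("pics/w11.png",c["img"][:,:,::-1])
E
```

```text
t15.40 pos [645.2 189.7 124.5] jawdir -4.2 fing [0.073 0.997 0.   ] [ 0.001  0.    -1.   ] F [-0.2 -0.1 -1.2] w 56.4 q [ 0.29  0.5  -0.02  1.05 -0.    1.93]
```

View pics/w11.png

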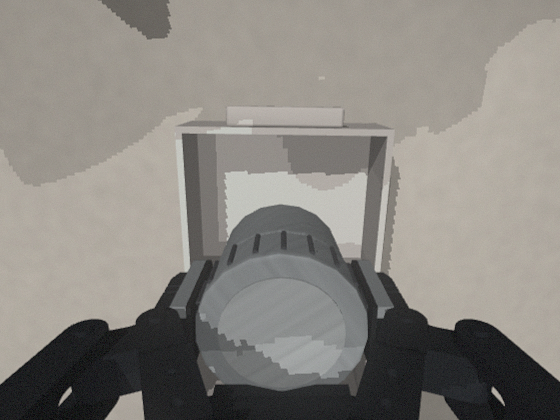

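Emit:
move_arm --pt "0 0 -0.015" --pt "0 0 -0.04" --pt "0 0 -0.065" --pt "0 0 -0.082" --pt "0 0 -0.09" --pt "0 0 -0.094" --pt "0 0 -0.096" --pt "0 0 -0.096" --spin '[0, 0, 0, 0, 0, 0, 0, 0]' --jaw '[0.045, 0.045, 0.045, 0.045, 0.045, 0.045, 0.045, 0.045]'

```text
time: 16.12
position: [0.643, 0.1895, 0.0296]
ee_rot: [-0.707, 0.025, -0.026, 0.707]
force: [1.0, -0.7, -1.2]
grip_width: 0.0568
```

Emit:
move_arm --pt "0 0 -0.001" --pt "0 0 -0.0025" --pt "0 0 -0.0035" --pt "0 0 -0.0035" --spin '[0, 0, 0, 0]' --jaw '[0.045, 0.045, 0.045, 0.045]'

```text
time: 16.45
position: [0.643, 0.1894, 0.0256]
ee_rot: [-0.707, 0.026, -0.026, 0.707]
force: [-1.6, 0.2, -1.4]
grip_width: 0.0564
```

Emit:
move_arm --pt "0 0 -0.0005" --pt "0 0 -0.001" --pt "0 0 -0.0015" --pt "0 0 -0.0015" --spin '[0, 0, 0, 0]' --jaw '[0.045, 0.045, 0.045, 0.045]'

```text
time: 16.78
position: [0.643, 0.1894, 0.0249]
ee_rot: [-0.707, 0.026, -0.026, 0.707]
force: [-2.0, -0.9, 6.6]
grip_width: 0.0565
```

Emit:
move_arm --pt "0 0 0" --pt "0 0 0" --pt "0 0 0" --pt "0 0 0.01" --pt "0 0 0.04" --pt "0 0 0.08" --pt "0 0 0.12" --pt "-0.02 0.008 0.145" --pt "-0.05 0.02 0.15" --pt "-0.085 0.033 0.15" --pt "-0.12 0.047 0.15" --pt "-0.15 0.058 0.15" --spin '[0, 0, 0, 0, 0, 0, 0, 7, 14, 21, 28, 35]' --jaw '[0.065, 0.072, 0.072, 0.072, 0.072, 0.072, 0.072, 0.072, 0.072, 0.072, 0.072, 0.07]'

```text
time: 17.78
position: [0.491, 0.2479, 0.1748]
ee_rot: [-0.681, -0.19, 0.19, 0.681]
force: [0.3, 0.0, 0.5]
grip_width: 0.0701
```

Emit:
move_arm --pt "-0.03 0.012 0" --pt "-0.06 0.024 0" --pt "-0.09 0.035 -0.005" --pt "-0.115 0.045 -0.01" --pt "-0.13 0.051 -0.015" --pt "-0.133 0.052 -0.02" --pt "-0.133 0.052 -0.02" --spin '[7, 14, 21, 28, 35, 37, 37]' --jaw '[0.06, 0.06, 0.06, 0.06, 0.06, 0.06, 0.06]'

```text
time: 18.37
position: [0.3582, 0.2995, 0.1538]
ee_rot: [-0.586, -0.395, 0.396, 0.586]
force: [-0.1, 0.2, 0.7]
grip_width: 0.0601
```

```bash
python3 - <<'E'
from h import *
from workcell import bot,camera
st(bot); c=camera("wrist"); cv2.imwrite("pics/w12.png",c["img"][:,:,::-1])
E
```

```text
t18.37 pos [358.2 299.5 153.8] jawdir 68.0 fing [-0.927  0.375  0.   ] [-0.001 -0.    -1.   ] F [-0.1  0.2  0.7] w 60.1 q [ 0.7   0.11 -0.48  0.98  0.    1.08]
```

View pics/w12.png

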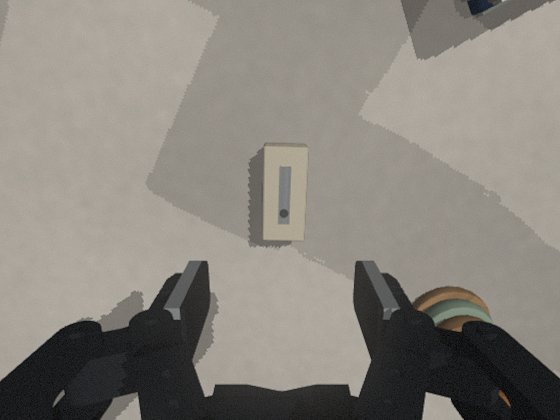

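```bash
python3 - <<'E'
from h import *
from workcell import camera
c=camera("wrist")
w=np.array([onz(c,*p,.022)[:2] for p in [(265,147),(307,147),(303,241),(264,240)]]); print(w.mean(0)*1000,rect(w))
E
```

```text
[360.5293716  301.50655765] (360.4, 301.5, 75.1, 31.2, -23.4)
```

Emit:
move_arm --pt "0.002 0.002 -0.015" --pt "0.002 0.002 -0.045" --pt "0.002 0.002 -0.08" --pt "0.002 0.002 -0.11" --pt "0.002 0.002 -0.132" --pt "0.002 0.002 -0.143" --pt "0.002 0.002 -0.147" --pt "0.002 0.002 -0.147" --spin '[-0.8, -0.8, -0.8, -0.8, -0.8, -0.8, -0.8, -0.8]' --jaw '[0.06, 0.06, 0.06, 0.06, 0.06, 0.06, 0.06, 0.06]'

```text
time: 19.13
position: [0.3621, 0.3008, 0.0063]
ee_rot: [0.59, 0.389, -0.39, -0.59]
force: [-0.2, 0.2, 0.0]
grip_width: 0.0601
```

Emit:
move_arm --pt "0 0 -0.002" --pt "0 0 -0.003" --pt "0 0 -0.003" --pt "0 0 -0.003" --pt "0 0 -0.003" --pt "0 0 -0.003" --spin '[0, 0, 0, 0, 0, 0]' --jaw '[0.05, 0.03, 0.02, 0.02, 0.02, 0.02]'

```text
time: 19.63
position: [0.3629, 0.3022, 0.005]
ee_rot: [-0.59, -0.391, 0.389, 0.59]
force: [-0.3, -0.1, 6.3]
grip_width: 0.0323
```

```bash
python3 - <<'E'
from h import *
from workcell import bot,camera
st(bot); c=camera("wrist"); cv2.imwrite("pics/w13.png",c["img"][:,:,::-1])
E
```

```text
t19.63 pos [362.9 302.2   5. ] jawdir 67.0 fing [-0.921  0.39  -0.001] [ 0.002  0.001 -1.   ] F [-0.3 -0.1  6.3] w 32.3 q [ 0.69  0.3  -0.65  0.62 -0.    1.1 ]
```

View pics/w13.png

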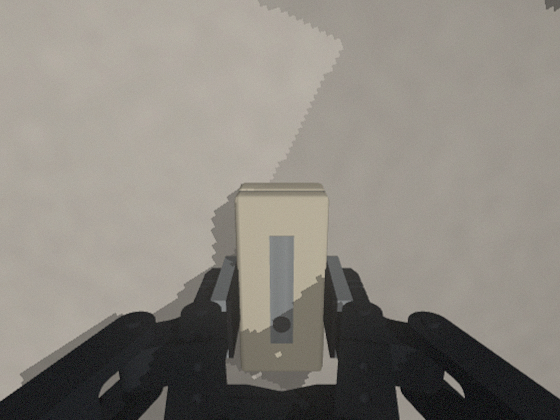

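Emit:
move_arm --pt "0 0 0.015" --pt "0 0 0.045" --pt "0 0 0.08" --pt "0.006 -0.008 0.11" --pt "0.018 -0.024 0.12" --pt "0.036 -0.048 0.12" --pt "0.057 -0.075 0.12" --pt "0.078 -0.103 0.12" --pt "0.099 -0.13 0.12" --pt "0.12 -0.158 0.12" --pt "0.141 -0.185 0.12" --pt "0.162 -0.213 0.12" --spin '[0, 0, 0, 1, 2, 3, 5, 7, 9, 11, 13, 15]' --jaw '[0.02, 0.02, 0.02, 0.02, 0.02, 0.02, 0.02, 0.02, 0.02, 0.02, 0.02, 0.02]'

```text
time: 20.68
position: [0.5245, 0.0869, 0.1241]
ee_rot: [0.533, 0.465, -0.464, -0.533]
force: [-0.2, 0.5, 0.1]
grip_width: 0.0323
```

Emit:
move_arm --pt "0.021 -0.028 0" --pt "0.042 -0.056 0" --pt "0.063 -0.083 0" --pt "0.084 -0.11 0" --pt "0.105 -0.138 0" --pt "0.122 -0.16 -0.005" --pt "0.134 -0.175 -0.015" --pt "0.14 -0.183 -0.03" --pt "0.14 -0.1835 -0.045" --pt "0.14 -0.1835 -0.055" --pt "0.14 -0.1835 -0.06" --pt "0.14 -0.1835 -0.06" --spin '[1, 2, 3, 3.8, 3.8, 3.8, 3.8, 3.8, 3.8, 3.8, 3.8, 3.8]' --jaw '[0.02, 0.02, 0.02, 0.02, 0.02, 0.02, 0.02, 0.02, 0.02, 0.02, 0.02, 0.02]'

```text
time: 21.68
position: [0.6619, -0.0942, 0.0619]
ee_rot: [-0.517, -0.481, 0.482, 0.519]
force: [0.2, 0.1, -0.8]
grip_width: 0.0322
```

```bash
python3 - <<'E'
from h import *
from workcell import bot,camera
st(bot); c=camera("wrist"); cv2.imwrite("pics/w14.png",c["img"][:,:,::-1])
E
```

```text
t21.68 pos [661.9 -94.2  61.9] jawdir 85.9 fing [-0.997  0.072  0.004] [-0.003  0.001 -1.   ] F [ 0.2  0.1 -0.8] w 32.2 q [-0.14  0.55 -0.09  0.93  0.   -0.07]
```

View pics/w14.png

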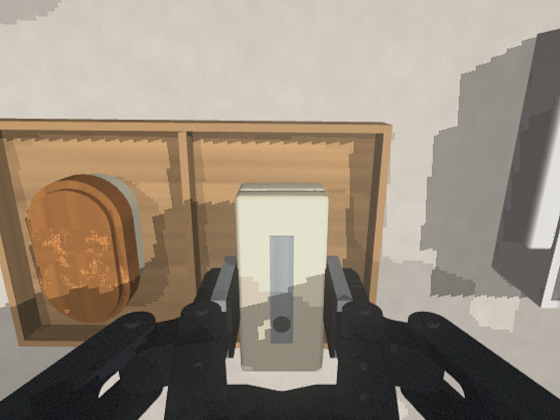

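Emit:
move_arm --pt "0.002 0 -0.012" --pt "0.002 0 -0.03" --pt "0.002 0 -0.042" --pt "0.002 0 -0.047" --pt "0.002 0 -0.049" --pt "0.002 0 -0.05" --pt "0.002 0 -0.05" --spin '[0, 0, 0, 0, 0, 0, 0]' --jaw '[0.02, 0.02, 0.02, 0.02, 0.02, 0.02, 0.02]'

```text
time: 22.32
position: [0.6662, -0.0952, 0.0142]
ee_rot: [0.518, 0.482, -0.481, -0.518]
force: [-0.3, -0.4, -0.8]
grip_width: 0.0327
```

Emit:
move_arm --pt "0 0 -0.001" --pt "0 0 -0.002" --pt "0 0 -0.003" --pt "0 0 -0.003" --spin '[0, 0, 0, 0]' --jaw '[0.02, 0.02, 0.02, 0.02]'

```text
time: 22.65
position: [0.6659, -0.0952, 0.0109]
ee_rot: [0.518, 0.482, -0.481, -0.518]
force: [-0.6, -0.1, -0.7]
grip_width: 0.0328
```

Emit:
move_arm --pt "0 0 -0.001" --pt "0 0 -0.002" --pt "0 0 -0.0025" --pt "0 0 -0.0025" --spin '[0, 0, 0, 0]' --jaw '[0.02, 0.02, 0.02, 0.02]'

```text
time: 22.98
position: [0.6659, -0.0952, 0.009]
ee_rot: [0.518, 0.482, -0.481, -0.518]
force: [-1.4, 0.4, 4.7]
grip_width: 0.0328
```

Contact. Releasing, rising, and backing off for a final look.

Emit:
move_arm --pt "0 0 0" --pt "0 0 0" --pt "0 0 0" --pt "0 0 0.01" --pt "0 0 0.04" --pt "0 0 0.08" --pt "0 0 0.12" --pt "-0.02 0.01 0.155" --pt "-0.05 0.02 0.19" --pt "-0.08 0.03 0.21" --pt "-0.11 0.04 0.21" --pt "-0.13 0.05 0.21" --spin '[0, 0, 0, 0, 0, 0, 0, 0, 0, 0, 0, 0]' --jaw '[0.04, 0.05, 0.05, 0.05, 0.05, 0.05, 0.05, 0.05, 0.05, 0.05, 0.05, 0.05]'

```text
time: 23.98
position: [0.5345, -0.0449, 0.2213]
ee_rot: [0.519, 0.482, -0.481, -0.517]
force: [-0.2, 0.1, -0.2]
grip_width: 0.0502
```

Emit:
move_arm --pt "-0.02 0.02 0" --pt "-0.04 0.04 0" --pt "-0.06 0.06 0" --pt "-0.075 0.07 0" --pt "-0.075 0.07 0" --spin '[0, 0, 0, 0, 0]' --jaw '[0.05, 0.05, 0.05, 0.05, 0.05]'

```text
time: 24.4
position: [0.4579, 0.0264, 0.2191]
ee_rot: [-0.517, -0.482, 0.482, 0.518]
force: [0.2, -0.5, -0.9]
grip_width: 0.05
```

```bash
python3 - <<'E'
from h import *
from workcell import bot,camera
st(bot)
t=camera("top")["img"]; s=camera("scene")["img"]
cv2.imwrite("pics/fin.png",np.vstack([cv2.resize(t[100:310,90:480],(700,377)),])[:,:,::-1])
cv2.imwrite("pics/fins.png",cv2.resize(s[140:390,120:420],(720,600),interpolation=2)[:,:,::-1])
E
```

```text
t24.40 pos [457.9  26.4 219.1] jawdir 86.0 fing [-0.998  0.07   0.001] [-0.001  0.001 -1.   ] F [ 0.2 -0.5 -0.9] w 50.0 q [ 0.06  0.05 -0.39  1.13  0.    0.13]
```

View pics/fin.png

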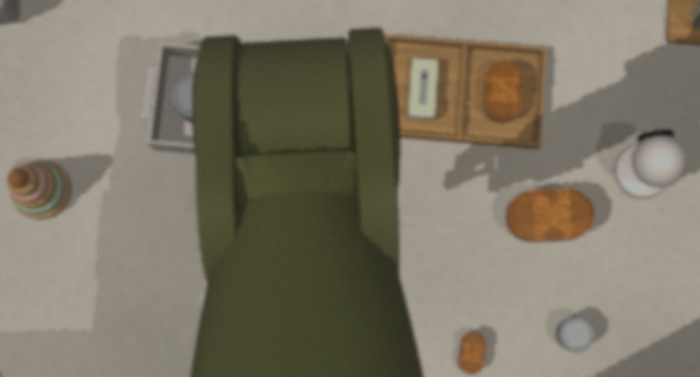

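View pics/fins.png

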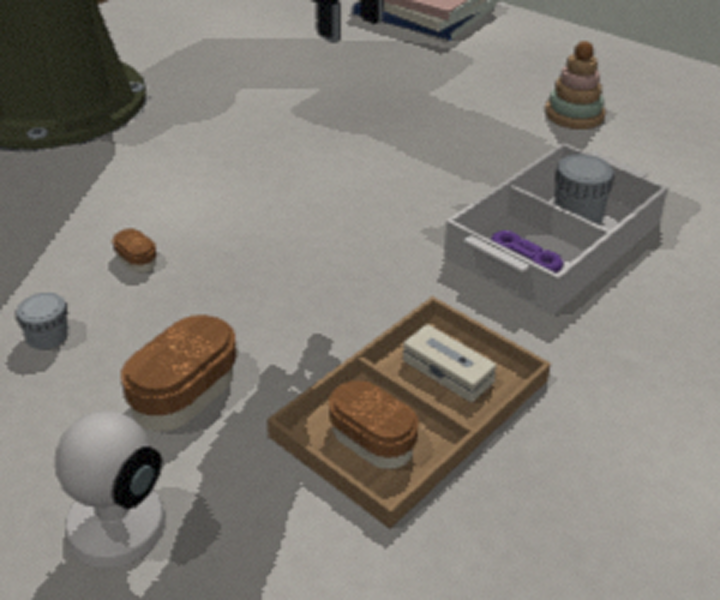

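The scene view shows the pot at (584,185) and the teether at (527,250) in the caddy. The case at (448,360) and the brush at (373,420) are in the tray. Everything is upright and flat, and the arm is clear of it all. Handing in.

```bash
python3 - <<'E'
from workcell import ticket
print(ticket.finish_job())
E
```

```text
the job is handed in; nothing more can be done
None
```

Both kits are made up and the job is handed in at about 24.5 s of the 99 s allowed; no verdict was reported. The large pot and the purple teether are each in their own caddy compartment. The nail clipper case and the middle-sized brush (measured 77.6 x 45.6 mm) are each in their own tray compartment.

- **Placing:** I lowered each item until I felt light contact of about 3 to 7 N, within about 0.2 mm of the expected height, before letting go.
- **Last pictures:** The scene view shows all four flat and upright. The small pot, monitor camera and stacking toy look unmoved, judged by eye and not measured. In the final top view the arm hid the teether and part of the pot, so those two rest on the scene view, plus a wrist view for the teether.
- **Disagreement:** The scene camera put the brush and teether about 6 to 7 mm from where the top camera did. The closer wrist camera agreed with the top view to within about 1.5 mm, so I went with the wrist positions.

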